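Hang the ear defenders on the stand and lock the keeper

TASK

Hang the ear defenders by their padded headband over the middle of the stand's bar, one cup on each side, and let go of them. Then push the stand's sprung stud in and turn it a quarter turn clockwise until it locks, with its keeper arm lying over the headband. Leave everything else on the bench as it is.

Things in the scene. Friction and masses are not known exactly. Their poses are not given: they have to be found in the camera images.
- ear_defenders: Ear defenders, about 0.26 kg: two grey cups on a dark padded headband arch, standing on the cups. Origin: centre of the underside; z up, y from cup to cup, x across the band. Outside 162 (y) x 48 (x) x 157 mm tall; 86 mm free between cups, cups 70 mm tall. Crown pad, to be held from above: flat, 26 wide (x), 56 long (y), z = 135 to 157 mm; then the band slopes down 38 deg. Half-turn symmetric.
- crown (a point): Point on the ear defenders, at the middle of the underside of the crown pad (135 mm above their origin), which comes to rest on the bar.
- stand: Fixed steel stand; place and yaw vary. Origin: centre of its base's underside, z up. Round bar, diameter 16 mm, runs along its y from a post at y = -95 mm (20 mm thick, ending level with the bar's top) to a pillar at y = +90 mm; bar top 155 mm above the bench. Base plate 64 (x) x 230 (y) x 10 mm. The pillar (26 mm thick) has a round head, 58 mm diameter, z = 150 to 183 mm, that holds the stud.
- bar_top (a point): Top of the bar at its middle, 155 mm above the bench: where the headband's crown must rest. Axes as the stand's.
- wing (a point): Middle of the stud's black wing grip, on the stud's axis (stand y = +90 mm, z = 212 mm unpushed). Wing 10 mm thick, 38 long, z = 192 to 223 mm; its x runs along the wing and keeper arm. Steel keeper arm, 10 wide, 5 thick (z = 187 to 192 mm), lies under the wing, turns and sinks with it, reaches 118 mm from the axis. Unlocked it points to the stand's +x, locked to -y, over the headband.
- stud (a joint): How far the stud is pushed down, m: 0 sprung out, 0.009 at most; 2 N to start, about 7 N at the bottom. Turning is blocked, and must not be forced, until it is pushed over 6 mm (push 7.5 to 8). Let go when fully turned, it springs back to about 3 mm and is locked; let go part way, it stays trapped at about 6 mm.
- keeper (a joint): Turn of the stud, wing and keeper arm, rad, clockwise seen from above: 0 to 0.06 unlocked, 1.40 locked (end stop 1.45, play of 0.08 either way).
- spray_can: Bystander: upright metal can, 64 mm diameter, 170 mm tall. Origin at the centre of its underside.
- oil_bottle: Bystander: upright black bottle, 72 mm diameter, 190 mm tall. Origin at the centre of its underside.
- socket_a: Bystander: upright steel socket, 30 mm diameter, 38 mm tall. Origin under its centre.
- socket_b: Bystander: steel socket, 26 mm diameter, 32 mm tall, standing on the stand's base plate under the bar. Origin under its centre.
- wrench: Bystander: wrench 190 mm long lying flat at the back.
- parts_tray: Bystander: open metal tray 90 x 130 x 30 mm. Origin under its centre.
- screwdriver: Bystander: screwdriver 200 mm long lying left of the stand, towards the robot, under 40 mm high.
Not all that is in view belongs to the job. What is shaped like the ear_defenders but yellow is not meant.

How it is judged:
By the outcome, as a careful person would: the job done as asked, in the order asked, and still so for the second after the job is handed in, with the robot touching nothing.
It also fails if it takes over 62 s, if anything falls off the work surface, if the arm or the gripper's body presses on something with over 40 N, if the wrist force passes 120 N, or if a joint passes its speed limit or range.

ROBOT

A 6-joint arm with a two-finger parallel gripper is mounted at the origin on the work surface. World frame = base frame: x ahead of the robot, y to its left, z up, the work surface at z = 0. Lengths are in mm, angles in rad, forces in N, time in s.
With the tool pointing down it reaches from about 400 to 825 mm from the base axis. Payload 7 kg.
Tool frame: the origin (TCP) lies at the very end of the fingers, on their centre line; the grasp point (between the pads) lies 19 mm behind it; z points along the fingers, y is the direction in which the jaws open and shut (so a half turn about z gives the same grasp; the last joint's range is limited). The gripper opens to 88 mm and grips with 3 to 60 N. Pads are 19 mm wide; open, the fingers measure 130 mm over their backs; the gripper's body (78 mm by 193 mm) begins 47 mm behind the grasp point.
Start: joints at [1.554, 0.359, 0.012, 0, -1.224, -0.288], TCP at [202.578, 643.861, 226.561] pointing down, gripper open.
Joint ranges: [-3.07, 3.07], [-1.43, 2.12], [-1.02, 1.25], [-3.03, 1.67], [-3.05, -0], [-3.03, 3.03]. Speed limits (rad/s): [2.39, 2.39, 3.01, 3.14, 3.14, 3.14].

INTERFACE

Orientations are given as a unit quaternion [x, y, z, w].
In Python, from plant import bot gives the robot as it stands. Calls block until the motion is done:
- bot.move_ptp(position, orientation): joint-space move of the TCP to a pose.
- bot.line_to(position, velocity=150, ori=None): straight line of the TCP; ori=None keeps the orientation; velocity is the mean speed in mm/s.
- bot.move_joints(angles): joint-space move.
- bot.move_gripper(opening, force=None): finger opening in mm; force is the grip in N (None keeps the last); returns when the fingers have stopped.
- bot.pause(seconds).
- bot.solve_ik(position, orientation): joint angles nearest the present ones, or None.
- bot.read_state(): the state.
- bot.camera(name): name is "side" or "top" or "wrist"; returns the picture (384x512x3 uint8, red, green, blue); there is no depth.
- bot.get_calibration(name): a dict with "fx", "fy", "cx", "cy" (pixels), "view" (4x4, takes a point from world to camera coordinates); the wrist camera has in their place "T_tool_cam" (4x4, takes a point from camera to tool coordinates, whose origin is the TCP and whose axes are the flange's). Camera axes: x right, y up, looking along -z (the intrinsics and any distortion apply to the point x, -y, -z); pixel columns grow to the right and rows downward; lengths in mm; the calibration is good to about 2 mm. The wrist camera is an equidistant fisheye: a pixel r from the principal point sees the ray r / f radians off the axis. A picture is of the moment at which its call begins: read the wrist's pose just before it. get_calibration takes no time and is no camera call.
A pose or a line that the arm cannot do raises bot.Unreachable and nothing moves.
- bot.close_job(): hands the job in, once; it reports no verdict.
The state is a dict: "t": time; "joint_pos": joint angles; "qvel": joint speeds; "tau": joint torques, N m; "tcp_pos": TCP position; "eef_rot": TCP orientation; "contact_force": force on the tool from outside, world axes, zero at the start; "moment": the same for the moment, N m; "width": finger opening in mm.
Only numpy, scipy, OpenCV 4.12 (cv2) and the standard library are available. Lean on these libraries where they do the work, as an engineer would, in place of code of your own. Each camera call takes 0.05 s, during which the arm holds its last target. There are 200 camera calls.

## Working session

There is one attempt and no reset: what is moved stays moved. The work goes in short steps, each a Python script; the robot and the scene stay as the last script left them, time stands still between calls to the robot, and variables do not carry over. Pictures are saved under pics/ and viewed, about 8 in all and at most 12, crops included, and the job is handed in when it is done.

```bash
ls; mkdir -p pics; python3 - <<'E'
from plant import bot
import cv2,numpy as np
for n in ("top","side"):
    cv2.imwrite(f"pics/{n}0.png",bot.camera(n)[:,:,::-1])
    c=bot.get_calibration(n); print(n,{k:(np.round(v,3).tolist()) for k,v in c.items()})
print(bot.get_calibration("wrist"))
s=bot.read_state();print(s)
E
```

```text
pics
top {'fx': 406.112, 'fy': 406.112, 'cx': 248.759, 'cy': 195.033, 'view': [[-0.04, -0.999, -0.002, -56.728], [0.974, -0.04, 0.222, -592.036], [-0.222, 0.007, 0.975, -1259.019], [0.0, 0.0, 0.0, 1.0]]}
side {'fx': 451.361, 'fy': 451.361, 'cx': 255.692, 'cy': 195.537, 'view': [[0.991, -0.134, -0.012, -549.998], [0.1, 0.679, 0.727, -114.827], [-0.089, -0.722, 0.686, -1644.272], [0.0, 0.0, 0.0, 1.0]]}
{'fx': 297.3186396354542, 'fy': 297.3186396354542, 'cx': 255.74936040310234, 'cy': 193.46746868576082, 'T_tool_cam': array([[ 1.45429732e-03,  9.65138547e-01,  2.61735496e-01,
         7.13405861e+01],
       [ 9.99998675e-01, -1.59490640e-03,  3.24794481e-04,
         3.25003970e-01],
       [ 7.30915289e-04,  2.61734677e-01, -9.65139588e-01,
        -1.58027945e+02],
       [ 0.00000000e+00,  0.00000000e+00,  0.00000000e+00,
         1.00000000e+00]])}
{'t': 0.1, 'joint_pos': array([ 1.55411720e+00,  3.59327886e-01,  1.11378883e-02, -2.67560934e-04,
       -1.22409512e+00, -2.88103442e-01]), 'qvel': array([ 0.0002755 , -0.00220091,  0.0008423 ,  0.00215034,  0.00074834,
        0.00136481]), 'tau': array([-2.24370386e-03, -5.84160841e+01,  2.93751973e+01,  7.01564893e+00,
        1.01715521e-02, -4.85224814e-05]), 'tcp_pos': array([202.46491361, 643.46230511, 225.710114  ]), 'eef_rot': array([ 9.88403705e-01, -1.51847115e-01, -2.39160413e-05,  7.54570584e-04]), 'contact_force': array([-0.06356146, -0.16144718,  0.20954807]), 'moment': array([0.05409104, 0.05520717, 0.04872875]), 'width': 87.45369522323247}
```

```bash
python3 -c "
import cv2
for n in ('top','side'):
    cv2.imwrite(f'pics/{n}0b.png',cv2.resize(cv2.imread(f'pics/{n}0.png'),(768,576),interpolation=cv2.INTER_CUBIC))"
```

```text
(no output)
```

View pics/top0b.png

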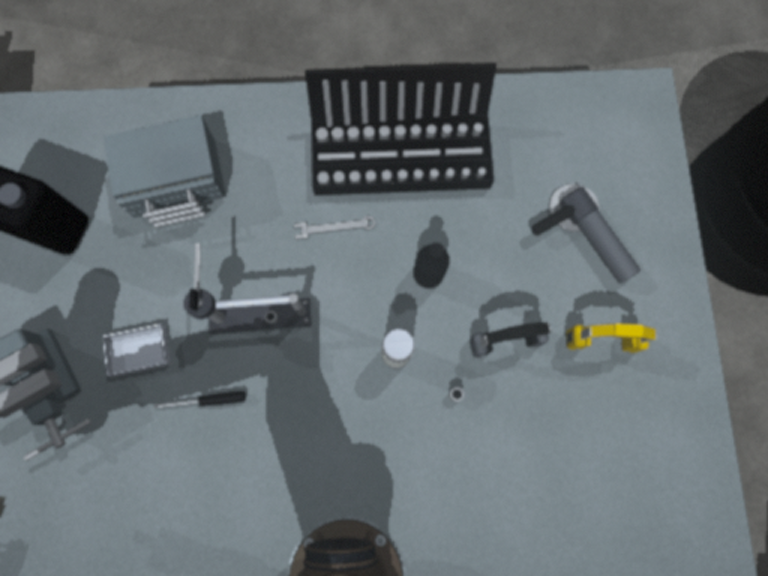

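View pics/side0b.png

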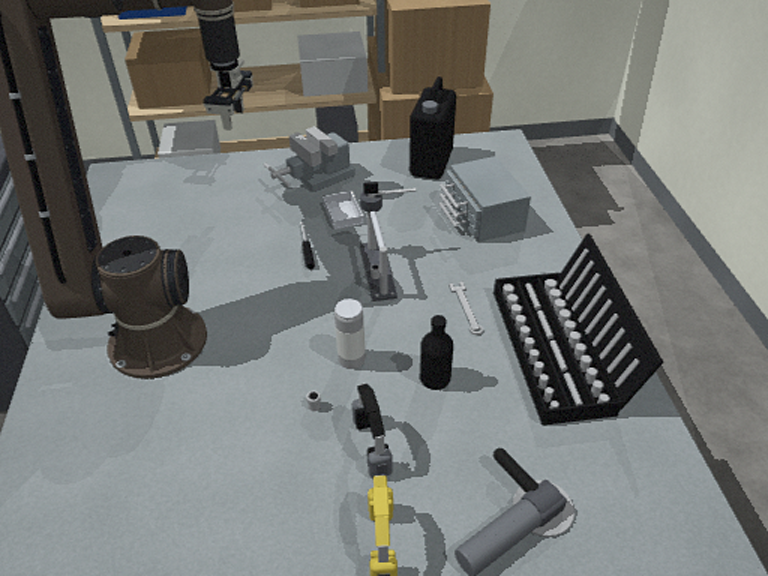

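Top view: the grey ear defenders are at about (340,223) in native pixels, with the black crown near (347,221). The look-alike is the yellow pair at (408,222), which is rejected by colour. The tool case, the black bottle and the angle grinder are other shapes. The stand has its wing at about (133,200), with the keeper arm pointing image-up (+x), and its bar runs from (146,203) to (197,199).

Next I measure these coarsely and cross-check them against the side view.

```bash
cat > h.py <<'E'
from plant import bot
import cv2,numpy as np
from scipy.spatial.transform import Rotation as R
def ray(name,px,st=None):
    c=bot.get_calibration(name); u=np.atleast_2d(np.array(px,float))
    a=(u[:,0]-c['cx'])/c['fx']; b=(u[:,1]-c['cy'])/c['fy']
    if name=='wrist':
        r=np.hypot(a,b)+1e-12; d=np.stack([a/r*np.sin(r),-b/r*np.sin(r),-np.cos(r)],1)
        T=np.eye(4); T[:3,:3]=R.from_quat(st['eef_rot']).as_matrix(); T[:3,3]=st['tcp_pos']
        T=T@c['T_tool_cam']
    else:
        d=np.stack([a,-b,-np.ones_like(a)],1); T=np.linalg.inv(c['view'])
    return T[:3,3],d@T[:3,:3].T
def onz(name,px,z,st=None):
    o,d=ray(name,px,st); return o+d*((z-o[2])/d[:,2])[:,None]
def proj(name,P,st=None):
    c=bot.get_calibration(name);P=np.atleast_2d(P)
    if name=='wrist':
        T=np.eye(4); T[:3,:3]=R.from_quat(st['eef_rot']).as_matrix(); T[:3,3]=st['tcp_pos']; V=np.linalg.inv(T@c['T_tool_cam'])
    else: V=c['view']
    q=P@V[:3,:3].T+V[:3,3]; x,y,z=q[:,0],-q[:,1],-q[:,2]
    if name=='wrist':
        t=np.arctan2(np.hypot(x,y),z)/np.hypot(x,y); x,y,z=x*t,y*t,1
    return np.stack([c['fx']*x/z+c['cx'],c['fy']*y/z+c['cy']],1)
def down(yaw,tilt=None):
    """tool down, tool y (jaw) axis along world angle yaw (mod pi)"""
    y=np.array([np.cos(yaw),np.sin(yaw),0]); z=np.array([0,0,-1.]); x=np.cross(y,z)
    r=R.from_matrix(np.stack([x,y,z],1))
    if tilt is not None: r=R.from_rotvec(tilt)*r
    return r.as_quat()
E
python3 - <<'E'
from h import *
f=lambda *a:onz(*a).round(0).tolist()
print('crown',f('top',[(347,221)],157),f('side',np.array([[369,410]])/1.5,157))
print('wing',f('top',[(133,199)],220),f('side',np.array([[371,185]])/1.5,223))
print('bar',f('top',np.array([(218,304),(296,299)])/1.5,155),f('side',np.array([[372,215],[378,262]])/1.5,155))
print('baseplate',f('top',np.array([(311,297),(311,325)])/1.5,10))
for n,p in(('can',(398,340)),('bottle',(438,222)),('yellow',(612,333)),('socket',(457,392))):print(n,f('top',np.array([p])/1.5,170 if n!='socket' else 38))
s=bot.read_state()
# candidates of tool yaw for looking
for nm,P in(('ear',[560,-370,400]),('stand',[600,270,400])):
  for y in (0,np.pi/2,np.pi,-np.pi/2):
    j=bot.solve_ik(P,down(y).tolist()); print(nm,round(y,2),None if j is None else np.round(j,2))
E
```

```text
crown [[477.0, -370.0, 157.0]] [[475.0, -397.0, 157.0]]
wing [[556.0, 253.0, 220.0]] [[560.0, 254.0, 223.0]]
bar [[558.0, 234.0, 155.0], [562.0, 76.0, 155.0]] [[556.0, 218.0, 155.0], [548.0, 32.0, 155.0]]
baseplate [[597.0, 60.0, 10.0], [533.0, 61.0, 10.0]]
can [[468.0, -125.0, 170.0]]
bottle [[709.0, -219.0, 170.0]]
yellow [[465.0, -547.0, 170.0]]
socket [[370.0, -252.0, 38.0]]
ear 0 [-0.29  0.3   0.31  0.   -1.58 -2.85]
ear 1.57 [-0.29  0.3   0.31  0.   -1.58 -1.28]
ear 3.14 [-0.29  0.3   0.31  0.   -1.58  0.29]
ear -1.57 [-0.29  0.3   0.31  0.   -1.58  1.86]
stand 0 [ 0.72  0.28  0.28  0.   -1.57  2.42]
stand 1.57 [ 0.72  0.28  0.28  0.   -1.57 -2.29]
stand 3.14 [ 0.72  0.28  0.28  0.   -1.57 -0.72]
stand -1.57 [ 0.72  0.28  0.28  0.   -1.57  0.85]
```

Top and side agree: crown about (476,-375), wing about (557,253), stand yaw near 0. The next step is a closer look at each from the wrist camera, stand first since it is on the way.

```bash
python3 - <<'E'
from h import *
s=bot.read_state()
bot.line_to((s['tcp_pos']+[0,0,150]).tolist(),300)
def look(n,P,yaw):
    bot.move_ptp(P,down(yaw).tolist()); bot.pause(.15)
    s=bot.read_state(); im=bot.camera('wrist')
    cv2.imwrite(f'pics/{n}.png',im[:,:,::-1]); np.save(n+'.npy',{k:s[k] for k in('tcp_pos','eef_rot')},allow_pickle=True)
    cv2.imwrite(f'pics/{n}b.png',cv2.resize(im,(768,576),interpolation=cv2.INTER_CUBIC)[:,:,::-1])
    print(n,s['t'],s['tcp_pos'])
look('stand',[557,190,350],-np.pi/2)
look('ear',[476,-370,330],np.pi)
E
```

```text
stand 2.9667 [556.86361081 190.74406327 349.91116936]
ear 5.2 [ 476.56954581 -369.3271652   330.04260563]
```

View pics/standb.png

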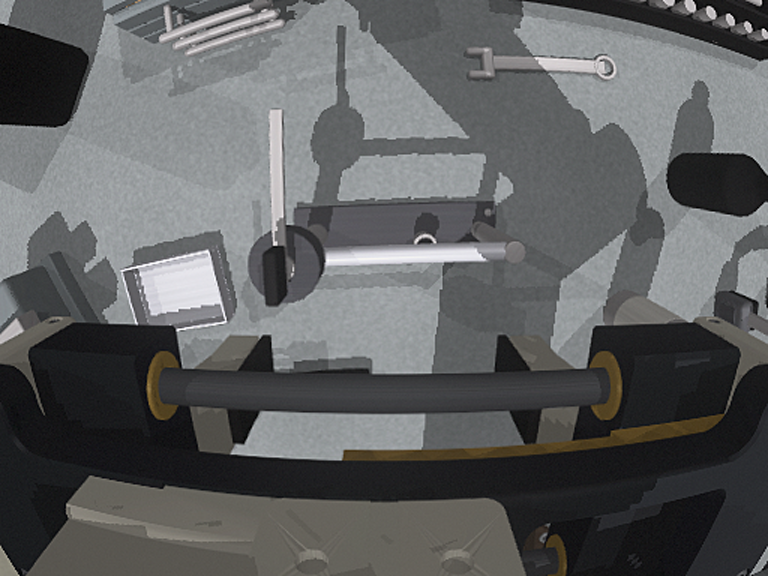

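View pics/earb.png

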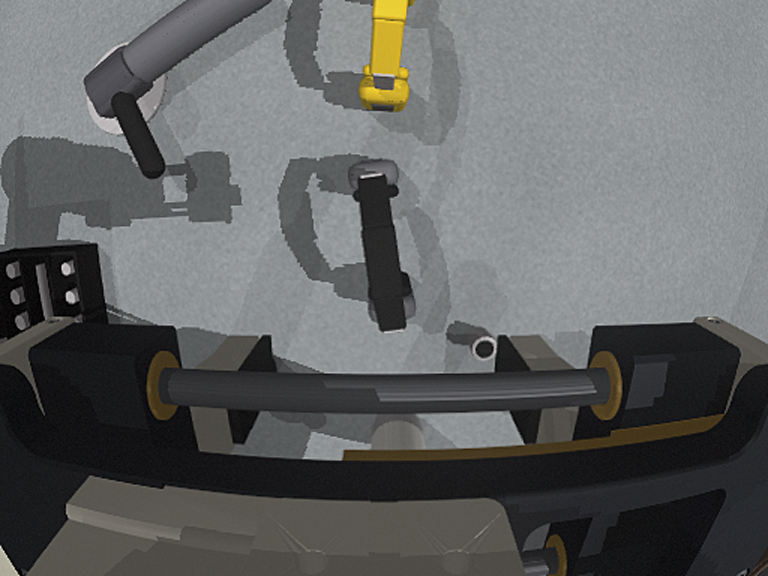

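Stand view (768-px frame): the keeper arm runs from (277,245) to (276,110), the wing is at (275,275) and the bar goes from (327,255) to (500,250). Ear view: the grey-cupped black band runs (372,177) to (392,330), so this is the target. The yellow pair is at (385,60). One close crop of both for the exact edges.

```bash
python3 - <<'E'
import cv2,numpy as np
e=cv2.imread('pics/ear.png')[100:230,215:290]; s=cv2.imread('pics/stand.png')[65:210,155:355]
e=cv2.convertScaleAbs(e,alpha=2.0,beta=10)
e=cv2.resize(e,None,fx=4,fy=4,interpolation=cv2.INTER_CUBIC); s=cv2.resize(s,None,fx=2.4,fy=2.4,interpolation=cv2.INTER_CUBIC)
o=np.zeros((520,800,3),np.uint8); o[:,:300]=e; o[:s.shape[0],310:310+s.shape[1]]=s
cv2.imwrite('pics/crop1.png',o)
E
```

```text
(no output)
```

View pics/crop1.png

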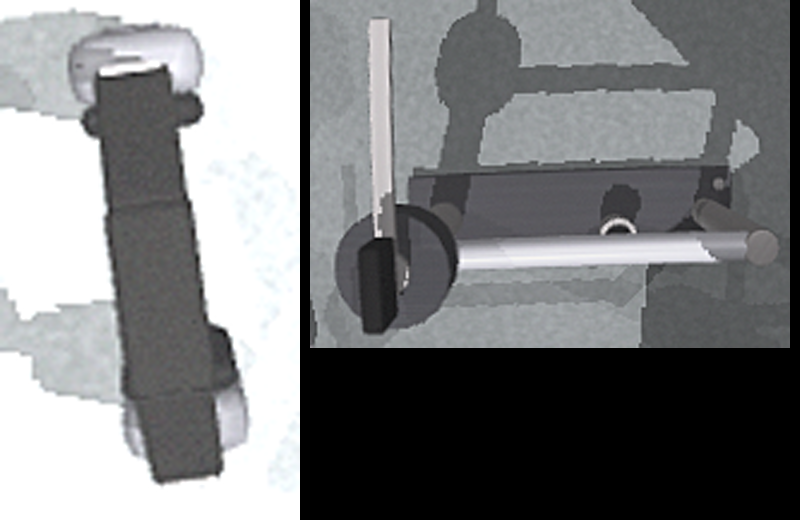

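```bash
python3 - <<'E'
from h import *
E=np.load('ear.npy',allow_pickle=True).item();S=np.load('stand.npy',allow_pickle=True).item()
c=np.array([(107,207),(192,205),(212,388),(122,392)],float)/4+[215-.4,100-.4]
P=onz('wrist',c,157,E); print('pad',P.round(1).tolist(),P.mean(0).round(1))
print('sides',[round(float(np.linalg.norm(P[i]-P[i-1])),1) for i in range(4)])
m=(P[0]+P[1]-P[2]-P[3])/2; print('ear y-axis yaw',np.arctan2(m[1],m[0]))
g=lambda u,z:onz('wrist',(np.array(u,float)-[310,0])/2.4+[155-.3,65-.3],z,S)
b=g([(470,254),(700,249)],147); print('bar',b.round(1).tolist(),'yaw',np.arctan2(*(b[0]-b[1])[[1,0]])-np.pi/2)
print('post top',g([(764,247)],155).round(1)); k=g([(380,18),(384,190)],192);print('keeper',k.round(1).tolist(),'yaw',np.arctan2(*(k[0]-k[1])[[1,0]]))
print('wing top',g([(375,239),(378,334)],223).round(1).tolist())
print('head',g([(337,263),(459,263),(398,329)],183).round(1).tolist())
E
```

```text
pad [[493.7, -399.0, 157.0], [469.9, -399.6, 157.0], [463.7, -346.5, 157.0], [489.7, -345.2, 157.0]] [ 479.2 -372.6  157. ]
sides [54.0, 23.8, 53.5, 26.1]
ear y-axis yaw -1.4761417843421334
bar [[558.9, 234.3, 147.0], [562.2, 114.8, 147.0]] yaw 0.027236850040992966
post top [[565.3  82.4 155. ]]
keeper [[675.4, 268.4, 192.0], [597.3, 267.7, 192.0]] yaw 0.008567778460949284
wing top [[580.1, 264.9, 223.0], [539.1, 266.0, 223.0]]
head [[562.0, 294.9, 183.0], [561.6, 235.3, 183.0], [529.2, 266.2, 183.0]]
```

Pad sides measure 54×25 mm (nominal 56×26). The bar, post, keeper, wing and head all put the stud axis near (558,266) with stand yaw about 0.025. I grasp the crown shallowly, TCP at z=140. That keeps the fingertips off the bar and the wide gripper body above the wing.

```bash
python3 - <<'E'
from h import *
print('top check keeper',onz('top',np.array([(196,262),(193,298)])/1.5,205).round(0).tolist())
q=down(np.pi+0.095).tolist()
bot.move_gripper(60)
bot.move_ptp([479,-372.6,190],q)
bot.line_to([479,-372.6,140],80)
print(bot.read_state()['contact_force'])
bot.move_gripper(15,35); s=bot.read_state(); print('w',s['width'],s['tcp_pos'],s['contact_force'])
bot.line_to([479,-372.6,175],100); bot.line_to([479,-372.6,380],250); bot.pause(.1)
s=bot.read_state(); print('lift',s['t'],s['width'],s['contact_force'],s['moment'])
bot.move_ptp([560.4,176,380],down(-np.pi/2+.025).tolist()); bot.pause(.2)
s=bot.read_state(); print(s['t'],s['width'],s['tcp_pos'],s['contact_force'],s['joint_pos'][5])
im=bot.camera('wrist');im2=bot.camera('side')
cv2.imwrite('pics/hover.png',np.hstack([cv2.resize(im,(480,360)),cv2.resize(im2[:260,140:360],(320,360))])[:,:,::-1])
E
```

```text
top check keeper [[634.0, 266.0, 205.0], [561.0, 270.0, 205.0]]
[0.01456867 0.55829513 0.48336761]
w 25.734161857309157 [ 479.03064471 -372.61228227  140.10393911] [3.25258345e-04 2.18718467e-01 1.02988404e+00]
lift 9.5667 25.670414991826966 [ 0.02039027  0.15748095 -3.00223621] [ 0.11120846 -0.03942815  0.03718413]
11.7667 25.555175457564776 [560.63052301 175.26759431 380.01777007] [ 0.20569884  0.33558696 -2.05437421] 0.9588047382631635
```

View pics/hover.png

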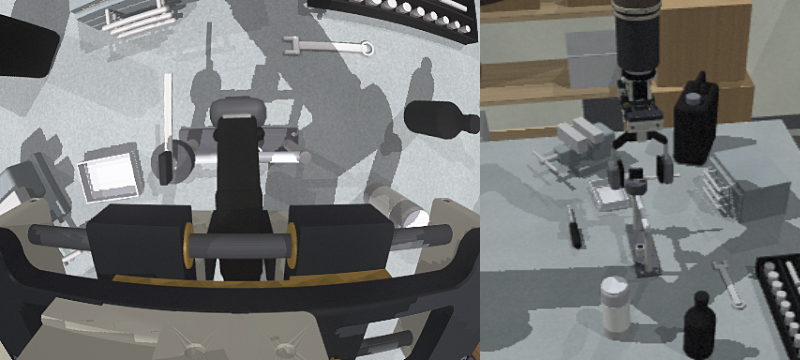

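The ear defenders are held square, one cup on each side of the bar, with the width reading 25.6 mm. I lower them with a 6° tilt and watch the force.

```bash
python3 - <<'E'
from h import *
q=down(-np.pi/2+.025,0.105*np.array([1,.025,0])).tolist()
B=np.array([560.3,176.5,0])
bot.line_to((B+[0,0,330]).tolist(),150,q)
bot.line_to((B+[0,0,180]).tolist(),120)
bot.pause(.2); f0=bot.read_state()['contact_force']; print(f0)
for z in (167,165,163,162,161,160,159):
    bot.line_to((B+[0,-.5,z]).tolist(),25); bot.pause(.05)
    s=bot.read_state(); print(z,s['tcp_pos'].round(1),s['contact_force'].round(2))
    if s['contact_force'][2]-f0[2]>3: break
print(s['t'])
for n in('side','wrist'):
  cv2.imwrite(f'pics/low_{n}.png',bot.camera(n)[:,:,::-1])
E
```

```text
[ 1.39307289  0.38938525 -3.22262835]
167 [560.4 176.  167.1] [-0.66 -0.06 -2.18]
165 [560.3 176.  165. ] [-0.85  0.31 -2.67]
163 [560.2 176.  162.9] [ 0.26  0.1  -3.29]
162 [560.3 176.  162. ] [-0.01 -0.14 -2.6 ]
161 [560.4 176.1 161.1] [ 0.48  0.04 -1.76]
160 [560.6 176.1 160.7] [-1.54  0.18  4.54]
16.1667
```

Contact came at z≈161, as predicted (161.4). Now I release with a small opening, back out along the tool axis, and look.

```bash
python3 - <<'E'
from h import *
s=bot.read_state(); p=s['tcp_pos']
bot.move_gripper(40); bot.pause(.2)
a=-R.from_quat(s['eef_rot']).as_matrix()[:,2]
p=np.array([560.3,176,160.5])
bot.line_to((p+45*a).tolist(),100); bot.line_to((p+45*a+[0,0,145]).tolist(),200,down(-np.pi/2+.025).tolist())
bot.pause(.3); s=bot.read_state(); print(s['t'],s['contact_force'],s['tcp_pos'])
im=bot.camera('wrist');im2=bot.camera('side')
cv2.imwrite('pics/hung_w.png',im[:,:,::-1]); np.save('hung.npy',{k:s[k] for k in('tcp_pos','eef_rot')},allow_pickle=True)
cv2.imwrite('pics/hung.png',np.hstack([cv2.resize(im[50:250,130:390],(520,400)),cv2.resize(im2[90:210,200:284],(280,400))])[:,:,::-1])
E
```

```text
18.775 [-0.43858246  0.57558115 -0.29864544] [560.24471613 171.0149187  349.52763606]
```

View pics/hung.png

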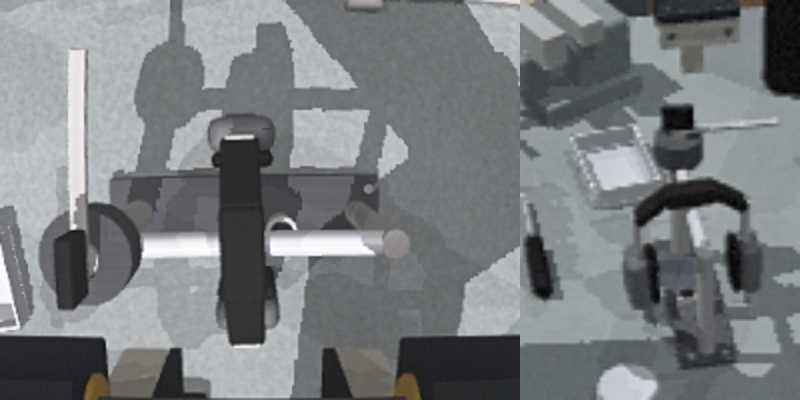

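The band hangs level across the bar with a cup on each side. Now I hover over the wing, square on, and measure it by mask.

```bash
python3 - <<'E'
from h import *
H=np.load('hung.npy',allow_pickle=True).item()
P=onz('wrist',np.array([(220,207),(264,207),(268,294),(219,294)])/2+[129.8,49.8],177,H);print('pad on bar',P.round(1).tolist(),P.mean(0).round(1))
bot.move_ptp([558,266.5,300],down(-np.pi/2+.02).tolist()); bot.pause(.2)
s=bot.read_state(); im=bot.camera('wrist'); np.save('wing.npy',{k:s[k] for k in('tcp_pos','eef_rot')},allow_pickle=True)
cv2.imwrite('pics/wing.png',im[:,:,::-1])
x,y=proj('wrist',[558,266.5,223],s)[0].astype(int); print(x,y,s['t'])
c=im[y-60:y+40,x-50:x+50]; cv2.imwrite('pics/wingb.png',cv2.resize(c,(500,500),interpolation=cv2.INTER_CUBIC)[:,:,::-1])
m=(c.max(2)<45).astype(np.uint8); n,l,st,ce=cv2.connectedComponentsWithStats(m); i=l[60,50]; print(st[i],ce[i])
E
```

```text
pad on bar [[587.8, 189.0, 177.0], [588.4, 164.4, 177.0], [538.0, 160.5, 177.0], [537.2, 188.8, 177.0]] [562.8 175.7 177. ]
254 202 19.5833
[   0    0  100  100 9559] [49.36792552 48.22094361]
```

View pics/wingb.png

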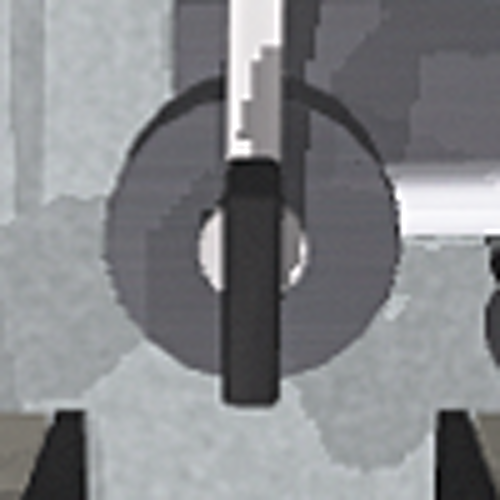

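The wing top's centre lies at native pixel (254.2, 202), exactly where (558, 266.5, 223) projects, and its yaw is about 0. I grip it, push 7.8 mm and check the force before turning.

```bash
python3 - <<'E'
from h import *
q=down(-np.pi/2+.006).tolist()
bot.move_gripper(34)
bot.move_ptp([558,266.5,260],q); bot.line_to([558,266.5,197],90); bot.pause(.1)
print(bot.read_state()['contact_force'].round(2))
bot.move_gripper(4,50); s=bot.read_state(); print('grip',s['width'],s['tcp_pos'].round(2),s['contact_force'].round(2),s['moment'].round(2))
for d in (3,6,7.8):
    bot.line_to([558,266.5,197-d],20); bot.pause(.1); s=bot.read_state(); print(d,s['tcp_pos'].round(2),s['contact_force'].round(2),s['moment'].round(2),s['width'])
print(s['t'],s['joint_pos'].round(3))
E
```

```text
[-0.93  0.31 -0.01]
grip 9.566023470661008 [558.09 267.23 197.18] [-1.34  3.32  1.02] [ 1.41  0.42 -0.05]
3 [558.17 267.18 194.36] [-2.73  3.89  5.  ] [1.93 0.91 0.03] 9.58241619755308
6 [558.2  267.19 191.67] [-2.67  3.74  5.14] [1.86 1.17 0.02] 9.603695630076793
7.8 [558.21 267.2  190.01] [-3.3   4.65  6.68] [ 1.81  1.31 -0.07] 9.296845631943473
22.9333 [ 0.761  0.292 -0.171 -0.    -1.107  0.816]
```

```bash
python3 - <<'E'
from h import *
A=[558.1,267.4,188.6]; y0=-np.pi/2+.006
bot.line_to(A,20); bot.pause(.1)
s=bot.read_state(); print(s['tcp_pos'].round(2),s['contact_force'].round(2),s['moment'].round(2))
if s['tcp_pos'][2]<189.9:
  for a in (.1,.3,.5,.7,.9,1.1,1.25,1.35,1.41):
    j=bot.solve_ik(A,down(y0-a).tolist()); bot.move_joints(j); bot.pause(.05)
    s=bot.read_state(); r=R.from_quat(s['eef_rot']).as_matrix()[:,1]
    print(a,round(float(y0-np.arctan2(r[1],r[0])),3)%6.283,s['tcp_pos'].round(2),s['contact_force'].round(1),s['moment'].round(2),round(s['width'],2))
    if abs(s['moment'][2])>2.5 or np.linalg.norm(s['contact_force'])>25: print('stop');break
print(s['t'])
E
```

```text
[558.21 267.36 189.4 ] [-3.44  3.03  6.21] [ 0.9   1.27 -0.  ]
0.1 0.1 [558.2  267.28 189.39] [-2.5  1.6  6.9] [ 0.84  1.19 -0.06] 9.3
0.3 0.3 [558.13 267.19 189.34] [-3.   2.2  6.6] [ 0.76  1.26 -0.02] 9.62
0.5 0.5 [558.09 267.1  189.34] [-3.3  0.8  6.4] [0.68 1.37 0.05] 9.82
0.7 0.7 [557.98 266.99 189.27] [-4.3  1.8  6.9] [ 0.57  1.4  -0.07] 9.85
0.9 0.9 [557.88 266.91 189.22] [-3.9  1.5  6.2] [ 0.56  1.55 -0.02] 9.53
1.1 1.1 [557.76 266.84 189.15] [-3.4  1.   6.9] [ 0.59  1.65 -0.04] 9.47
1.25 1.25 [557.66 266.79 189.09] [-4.3  0.2  5.5] [0.57 1.77 0.01] 9.53
1.35 1.35 [557.59 266.79 189.06] [-4.2  0.6  7.2] [0.53 1.88 0.01] 9.69
1.41 1.41 [557.57 266.78 189.07] [-4.4  0.8  6.8] [0.58 1.86 0.  ] 9.33
26.2917
```

```bash
python3 - <<'E'
from h import *
A=np.array([558.1,267.4,188.6]); y0=-np.pi/2+.006
for a in (1.425,1.44):
    bot.move_joints(bot.solve_ik(A.tolist(),down(y0-a).tolist())); bot.pause(.1)
    s=bot.read_state(); print(a,s['moment'].round(2),s['contact_force'].round(1))
    if abs(s['moment'][2])>.3: break
bot.line_to((A+[0,0,4.5]).tolist(),20); bot.pause(.1); s=bot.read_state(); print('up',s['tcp_pos'].round(2),s['contact_force'].round(1),s['moment'].round(2))
bot.move_gripper(34); bot.pause(.2); s=bot.read_state(); print('open',s['contact_force'].round(1),s['width'])
bot.line_to((A+[0,0,45]).tolist(),80); bot.line_to((A+[0,0,130]).tolist(),200)
bot.move_ptp([556,190,350],down(-np.pi/2).tolist()); bot.pause(.2)
s=bot.read_state();print(s['t']); np.save('end.npy',{k:s[k] for k in('tcp_pos','eef_rot')},allow_pickle=True)
im=bot.camera('wrist');im2=bot.camera('side');cv2.imwrite('pics/end_w.png',im[:,:,::-1])
cv2.imwrite('pics/end.png',np.hstack([cv2.resize(im[65:245,130:364],(520,400)),cv2.resize(im2[90:210,200:284],(280,400))])[:,:,::-1])
E
```

```text
1.425 [0.57 1.92 0.12] [-4.6  1.3  7.3]
1.44 [0.64 1.93 0.3 ] [-3.6  1.2  7.1]
up [557.55 266.85 192.91] [-4.4  0.4  3.7] [0.24 1.88 0.32]
open [-0.5 -0.1 -1.2] 34.14566296441586
31.125
```

View pics/end.png

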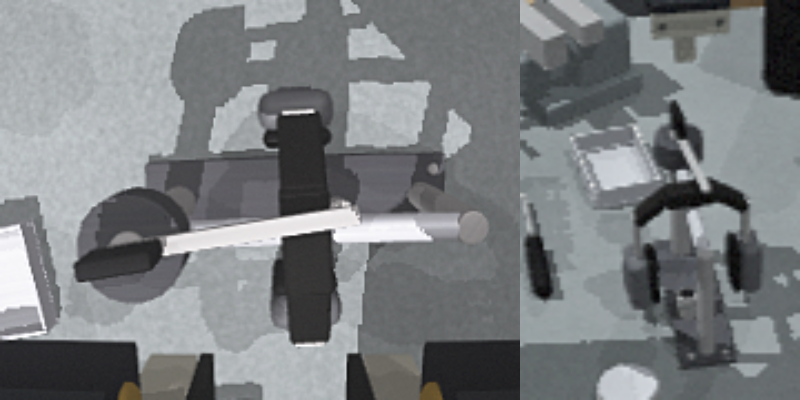

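```bash
python3 - <<'E'
from h import *
E=np.load('end.npy',allow_pickle=True).item()
f=lambda u,z:onz('wrist',np.array(u,float)*.45+[129.8,64.8],z,E)
k=f([(167,244),(357,214)],189);d=k[1]-k[0];print(k.round(1).tolist(),'turn',.025-np.arctan2(d[1],d[0]),'tip',np.linalg.norm(k[1]-[557.8,266.8,189]))
b=f([(205,237),(415,228)],147);d=b[0]-b[1];print('bar yaw',np.arctan2(d[1],d[0])-np.pi/2)
P=f([(282,187),(326,187),(330,262),(282,262)],177);print(P.mean(0).round(1))
E
```

```text
[[562.2, 245.7, 189.0], [577.2, 151.8, 189.0]] turn 1.4370774608747483 tip 116.58630424348254
bar yaw 0.047309982031006115
[569.6 176.8 177. ]
```

Keeper turn measures about 1.44 rad (locked at 1.40) and the tip is 117 mm from the axis, over the crown. On easing up to 4.3 mm pushed, the spring still pushed upward, so the stud is past the trapped depth. The gripper is clear, so I hand the job in.

```bash
python3 -c "
from plant import bot
bot.close_job(); print(bot.read_state()['t'])"
```

```text
the job is handed in; nothing more can be done
the job is handed in; nothing more can be done
```

The ear defenders hang over the middle of the bar with one cup on each side, and the stud is pushed in, turned and locked with its keeper arm over the headband. I handed the job in at about 31 s, with the gripper open and clear of everything.

**Last checks**
- **Crown on the bar:** it measured at about stand mid-bar, y ≈ 176 mm, and the last view shows the band hanging level.
- **Keeper:** it measured at about 1.44 rad (locked 1.40, stop 1.45). A slight resisting moment appeared at the end stop.
- **Stud:** its locked depth was judged only from the spring still pushing up at 4.3 mm. I did not measure it after letting go.
- **Disagreements:** the final crown reading in x came out about 7 mm off the earlier one (570 against 563 mm), probably because the arm hides the pad's edge. My rough final reading of the bar's yaw was 0.047 rad, against 0.027 before.
- **Everything else:** I saw nothing moved in the pictures I looked at, but I did not measure the other objects again.

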